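Press the stopper home with the interlocked hand press

ROBOT

A 7-joint arm with a two-finger parallel gripper is mounted at the origin on the work surface. World frame = base frame: x ahead of the robot, y to its left, z up, the work surface at z = 0. Lengths are in m, angles in rad, forces in N, time in s.
With the tool pointing down it reaches from about 0.425 to 0.95 m from the base axis. Payload 4.7 kg.
Tool frame: the origin (TCP) lies between the finger pads; the fingertips stand 25 mm ahead of it and the grasp point (between the pads) lies 6 mm ahead of it; x points along the fingers, z is the direction in which the jaws open and shut, and the axes are right-handed (so a half turn about x gives the same grasp; the last joint's range is limited). The gripper opens to 85 mm and grips with 20 to 120 N. Pads are 22 mm wide; open, the fingers measure 114 mm over their backs; the gripper's body (76 mm by 85 mm) begins 54 mm behind the grasp point. The pads swing forward as they close: fully open they stand 13 mm farther back than shut.
Start: joints at [1.114, 0.469, -0.049, 1.532, 0.024, 1.141, -0.082], TCP at [0.28, -0.614, 0.228] pointing down, gripper open.
Joint ranges: [-2.59, 2.59], [-0.33, 1.99], [-1.39, 1.29], [0.1, 2.45], [-1.04, 4.18], [0.21, 1.99], [-2.66, 2.66]. Speed limits (rad/s): [2.57, 2.57, 3.14, 3.14, 3.14, 3.14, 3.14].

INTERFACE

Orientations are given as a 3x3 rotation matrix whose columns are the frame's x, y, z axes.
In Python, from rig import * gives the robot as it stands. Calls block until the motion is done:
- movep(position, orientation): joint-space move of the TCP to a pose.
- move_l(position, attitude=None, feed=0.15, until_force=None): straight line of the TCP; attitude=None keeps the orientation; feed is the mean speed in m/s. With until_force (N) it stops when the force on the tool has changed by that much, and returns True; else False.
- move_joints(angles): joint-space move.
- command_gripper(opening, newtons=None): finger opening in m; newtons is the grip in N (None keeps the last); returns when the fingers have stopped.
- sleep(seconds).
- inverse_kinematics(position, orientation): joint angles nearest the present ones, or None.
- sense(): the state.
- camera(name): name is "scene" or "side" or "wrist"; returns (picture, depth): 384x512x3 uint8, red, green, blue; 384x512 float32, m along the optical axis (not along the pixel's ray), 0 where there is no reading.
- camera_params(name): a dict with "K" (3x3 intrinsics, pixels), "position" and "rotation" of the camera in the world; the wrist camera has in their place "tool_from_camera" (4x4, takes a point from camera to tool coordinates, whose origin is the TCP and whose axes are the tool frame's). Camera axes: x right, y down, z forward; pixel columns grow to the right and rows downward; lengths in m; the calibration is good to about 2 mm. The wrist camera is an equidistant fisheye: a pixel r from the principal point sees the ray r / f radians off the axis. A picture is of the moment at which its call begins: read the wrist's pose just before it. camera_params takes no time and is no camera call.
A pose or a line that the arm cannot do raises Unreachable and nothing moves.
- finish_job(): hands the job in, once; it reports no verdict.
The state is a dict: "time_s": time; "joint_pos": joint angles; "qd": joint speeds; "joint_efforts": joint torques, N m; "position": TCP position; "tcp_rot": TCP orientation; "wrist_force": force on the tool from outside, world axes, zero at the start; "ft_torque": the same for the moment, N m; "finger_gap": finger opening in m.
Only numpy, scipy, OpenCV 4.12 (cv2) and the standard library are available. Lean on these libraries where they do the work, as an engineer would, in place of code of your own. Each camera call takes 0.05 s, during which the arm holds its last target. There are 200 camera calls.

TASK

On the bench stoppering press, slide the bottle carriage by its black upright knob until the bottle stands centred under the ram, with the knob in line with the small index blade on the base plate's front edge. Then flip the safety catch by swinging its upright tab over to the left (away from the lever) as far as it goes, so that its bar swings up clear of the lever; only then pull the sprung lever by its side grip towards the robot and down to its stop, and finish while holding it down there with the gripper, so that the stopper stays pressed home. Leave the other things on the bench where they are.

Things in the scene. Friction and masses are not known exactly. Their poses are not given: they have to be found in the camera images.
- press: The press, fixed to the table: an aluminium base plate 260 x 520 x 20 mm (x -100 to 160 mm) carrying all the mechanism. Origin on the table surface. Axes: x away from the robot (the front faces -x), y to the left along the carriage track, z up. All offsets (x, y, z in mm) below are in this frame. The press's yaw varies by about 0.2 rad.
- press_axis (a point): Fixed point on the ram's axis, on the base plate's top: (40, 90, 20). The ram's white foot, 38 mm across, hangs above it at z 186. Over it the grey press head, y 60 to 120, x 5 to 155, z 210 to 255 (cap to 267), on a column behind.
- carriage (a joint): Position of the bottle carriage along its track in m. 0 = parked at the left end; it grows as the carriage slides right (press -y), 0.15 = right end of the track. 0.110 = bottle centred under the ram (there is travel left beyond it). Starts between 0 and 0.05. About 2 N of friction; it stays where it is left.
- carriage_knob (a point): Centre, 20 mm below the top, of the black upright knob with which the carriage is slid: 22 mm in x, 18 mm in y, top at z 95, its foot on a flat bar at z 39. It lies at (-60, 200 mm - joint value, 75). 100 mm behind it the carriage holds an amber bottle, 50 mm across, its stopper's top at z 176.
- index (a point): Fixed point at the height z 70 above the base plate, where the knob's axis stands when the bottle is centred under the ram: (-60, 90, 70). A small dark steel blade on the base plate's front edge, 28 mm nearer the robot, marks the same y.
- catch (a joint): Angle of the safety catch in rad: 0 = closed (its bar lies level in front of the lever arm and blocks it, the tab stands upright), 1.4 = stop, fully open. It grows as the tab swings to the left (+y), and the bar rises. From about 1.0 the lever is free. Stiff hinge (about 0.09 N m): it stays where it is left; about 2 N at the tab moves it.
- catch_hinge (a point): Fixed hinge of the catch: (33, -40, 170). The hinge line runs along the press's x axis. The closed bar, 12 mm thick and 14 mm high, runs from here 125 mm to the right (-y). A grey post behind it, 30 mm square, centred at (57, -40), top at z 185, carries it.
- catch_tab (a point): Top end of the catch's steel tab: a 14 x 14 mm bar, 85 mm long from the hinge; upright (pointing +z) when closed, so the tip is at (33, -40, 255); it points left (+y) when flipped. Free space of 80 mm between the upright tab and the lever arm to its right.
- lever (a joint): Angle of the lever in rad: 0 = upright, 1.3 = pulled fully to its stop (nearly level, towards the robot). A spring drives it back to 0 when let go; 3 to 8 N at the grip pull it. Blocked near 0 while the catch is closed. It drives the ram down.
- lever_pivot (a point): Fixed pivot of the lever: (50, -140, 100). The pivot line runs along the press's y axis. The grip turns about it with a radius of 170 mm.
- lever_grip (a point): Centre of the lever's black round side grip, 20 mm thick, running along the press's y axis from the top of the lever arm (a 14 mm round bar) 115 mm to the right. Its middle, this point, is 62 mm right of the arm: at (50, -202, 270) when upright, at (-114, -202, 145) when fully pulled.
- stopper (a joint): How far the stopper is pressed into the bottle, in m: 0 = standing proud, 0.0125 = home. Only the ram presses it; fully pulling the lever presses it home.
- bottle_a: Bystander, to be left alone: closed amber bottle, 56 mm across, 150 mm tall, standing on the table left of the press; origin under its foot.
- bottle_b: Bystander, to be left alone: like bottle_a, beside it.
- dish: Bystander, to be left alone: small steel bowl, 64 mm across, 28 mm high, standing on the press's base plate in front of the catch post.
- beaker: Bystander, to be left alone: glass beaker, 68 mm across, 85 mm tall, behind the press.
- spanner: Bystander, to be left alone: steel spanner lying on the table in front of the press.
- jar: Bystander, to be left alone: jar, 60 mm across, 70 mm tall, right of the press.
- tray_block: Bystander, to be left alone: yellow plastic block, 50 x 90 x 35 mm, behind the press.

How it is judged:
By the outcome, as a careful person would: the job done as asked, in the order asked, and still so for the second after the job is handed in, while the arm keeps its last pose, push and grip.
It also fails if it takes over 69 s, if anything falls off the work surface, if the arm or the gripper's body presses on something with over 40 N, if the wrist force passes 120 N, or if a joint passes its speed limit or range.

## Working session

There is one attempt and no reset: what is moved stays moved. The work goes in short steps, each a Python script; the robot and the scene stay as the last script left them, time stands still between calls to the robot, and variables do not carry over. Pictures are saved under pics/ and viewed, about 8 in all and at most 12, crops included, and the job is handed in when it is done.

```bash
mkdir -p pics; ls; python3 - <<'E'
from rig import *
import cv2,numpy as np
for n in("scene","side"):
    p,d=camera(n); cv2.imwrite(f"pics/{n}0.png",p[:,:,::-1]); np.save(f"{n}0.npy",d)
    c=camera_params(n); print(n,np.round(c["K"],1).tolist(),np.round(c["position"],3),np.round(c["rotation"],3).tolist())
print(sense()["time_s"])
E
```

```text
pics
scene [[386.4, 0.0, 257.0], [0.0, 386.4, 197.1], [0.0, 0.0, 1.0]] [1.448 0.219 1.011] [[-0.184, 0.687, -0.703], [0.983, 0.134, -0.127], [0.007, -0.715, -0.7]]
side [[433.8, 0.0, 253.1], [0.0, 433.8, 191.0], [0.0, 0.0, 1.0]] [0.403 0.933 0.939] [[-0.974, -0.151, 0.167], [-0.225, 0.638, -0.736], [0.004, -0.755, -0.656]]
0.1
```

View pics/scene0.png

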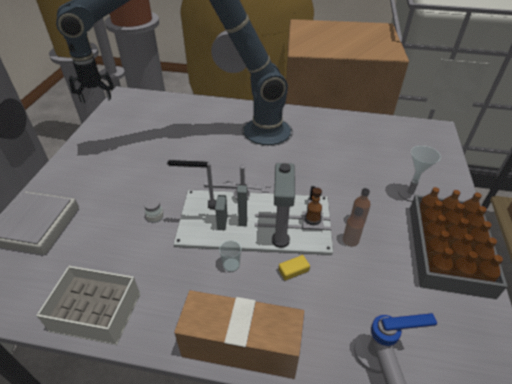

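View pics/side0.png

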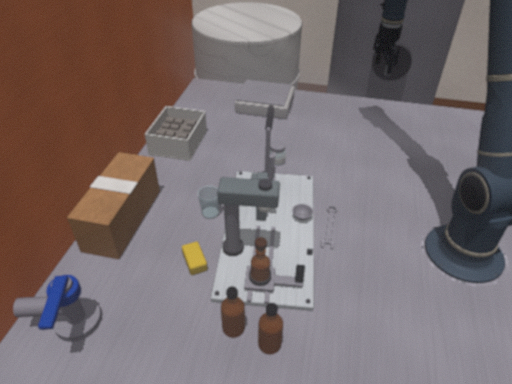

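The two views show the press with its plate corners at about scene (183,193)–(333,248) and side (235,172)–(312,302). The lever and catch are upright, the knob is at side (300,273), and both closed bottles stand to the left. I'll fit the plate from depth.

```bash
cat > h.py <<'E'
import numpy as np,cv2
from rig import *
def cloud(n,d,c=None):
    c=c or camera_params(n);K=c["K"];K=np.array(K)
    v,u=np.mgrid[:d.shape[0],:d.shape[1]]
    P=np.stack([(u-K[0,2])/K[0,0]*d,(v-K[1,2])/K[1,1]*d,d],-1)
    return P@np.array(c["rotation"]).T+np.array(c["position"])
E
python3 - <<'E'
from h import *
for n in("scene","side"):
    d=np.load(n+"0.npy");p=cv2.imread(f"pics/{n}0.png");W=cloud(n,d)
    box=(slice(185,255),slice(172,340)) if n=="scene" else (slice(165,310),slice(205,325))
    w=W[box].reshape(-1,3);c=p[box].reshape(-1,3).astype(int)
    ok=(w[:,2]>.013)&(w[:,2]<.027)&(c.min(1)>100)
    m=np.zeros((1000,1600),np.uint8)
    q=w[ok];print(n,ok.sum(),q.mean(0), np.median(q[:,2]))
    # outlier rejection then rect
    r=cv2.minAreaRect((q[:,:2]*1000).astype(np.float32));print(r)
    kx=(w[:,2]>.06)&(w[:,2]<.11)&(c.max(1)<60)
    print("dark",kx.sum(),w[kx][:40:3].round(3).tolist())
for n,(v,u) in {"side":(268,300)}.items():
    W=cloud(n,np.load("side0.npy")); print(W[264:284:3,296:306:3].round(3).tolist())
p=cv2.imread("pics/side0.png")[150:320,190:350];cv2.imwrite("pics/c1.png",cv2.resize(p,None,fx=3.5,fy=3.5,interpolation=2))
E
```

```text
scene 5652 [0.58392444 0.0349183  0.01892208] 0.018869456482135283
((573.239013671875, 51.626922607421875), (295.478515625, 520.580322265625), 7.440000534057617)
dark 275 [[0.437, 0.229, 0.09], [0.439, 0.239, 0.094], [0.443, 0.236, 0.092], [0.451, 0.23, 0.089], [0.455, 0.228, 0.078], [0.457, 0.232, 0.076], [0.452, 0.229, 0.061], [0.606, -0.078, 0.109], [0.607, -0.085, 0.105], [0.604, -0.076, 0.103], [0.609, -0.085, 0.102], [0.604, -0.076, 0.099], [0.61, -0.078, 0.099], [0.599, -0.041, 0.091]]
side 7357 [0.5286134  0.10808181 0.01967476] 0.01956042720194273
((588.9842529296875, 55.703521728515625), (327.6627197265625, 526.3297119140625), 7.068917751312256)
dark 49 [[0.447, 0.236, 0.095], [0.437, 0.235, 0.093], [0.438, 0.24, 0.091], [0.44, 0.245, 0.093], [0.447, 0.246, 0.088], [0.437, 0.247, 0.092], [0.444, 0.245, 0.084], [0.437, 0.243, 0.083], [0.444, 0.248, 0.083], [0.437, 0.243, 0.08], [0.444, 0.245, 0.076], [0.443, 0.245, 0.072], [0.436, 0.243, 0.072], [0.441, 0.246, 0.07]]
[[[0.457, 0.168, 0.019], [0.449, 0.165, 0.018], [0.441, 0.164, 0.019], [0.433, 0.165, 0.023]], [[0.451, 0.234, 0.088], [0.444, 0.239, 0.096], [0.437, 0.235, 0.093], [0.432, 0.17, 0.017]], [[0.45, 0.245, 0.09], [0.443, 0.243, 0.089], [0.435, 0.245, 0.093], [0.43, 0.182, 0.018]], [[0.449, 0.244, 0.076], [0.442, 0.246, 0.082], [0.434, 0.244, 0.081], [0.429, 0.193, 0.02]], [[0.448, 0.246, 0.068], [0.441, 0.246, 0.07], [0.433, 0.244, 0.07], [0.427, 0.203, 0.02]], [[0.447, 0.245, 0.055], [0.44, 0.245, 0.056], [0.432, 0.244, 0.058], [0.426, 0.212, 0.02]], [[0.403, 0.933, 0.939], [0.439, 0.245, 0.044], [0.432, 0.244, 0.046], [0.425, 0.223, 0.021]]]
```

View pics/c1.png

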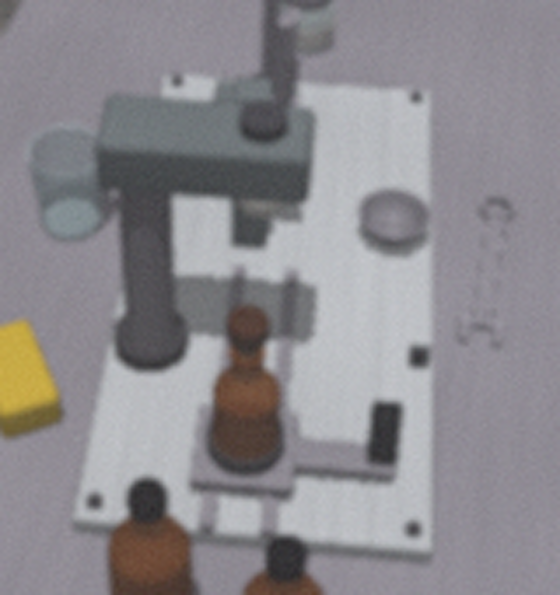

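```bash
python3 - <<'E'
from h import *
c=camera_params("side");K=np.array(c["K"]);R=np.array(c["rotation"]);o=np.array(c["position"])
def ray(px,z):
    u,v=190+px[0]/3.5-.36,150+px[1]/3.5-.36
    r=R@np.array([(u-K[0,2])/K[0,0],(v-K[1,2])/K[1,1],1]);return o+r*(z-o[2])/r[2]
S=[ray(p,.02) for p in[(177,80),(416,97),(413,528),(95,501)]]
for s in S:print(s.round(4))
C=[ray(p,.02) for p in[(163,76),(432,90),(432,546),(75,521)]]
print("corn",np.round(C,4).tolist())
for Q in(S,C):
    m=np.mean(Q,0);a=Q[3]-Q[0];b=Q[2]-Q[1];x=Q[0]-Q[1];
    e=(a+b)[:2];print(m.round(4),"yaw",np.arctan2(-e[0],e[1]),np.linalg.norm(a),np.linalg.norm(b),np.linalg.norm(x),np.linalg.norm(Q[3]-Q[2]))
print("blade",ray((418,356),.03).round(4),"knobtop",ray((386,409),.095).round(4))
# rect from depth, both cams
Q=[]
for n in("scene","side"):
    d=np.load(n+"0.npy");p=cv2.imread(f"pics/{n}0.png");W=cloud(n,d)
    box=(slice(185,255),slice(172,340)) if n=="scene" else (slice(165,310),slice(205,325))
    w=W[box].reshape(-1,3);cc=p[box].reshape(-1,3).astype(int)
    ok=(abs(w[:,2]-.02)<.008)&(cc.min(1)>150)
    q=(w[ok][:,:2]*1000)
    m=np.zeros((900,1000),np.uint8); 
    for x,y in q.astype(int): 
        if 0<x<1000 and -400<y<499: m[y+400,x]=255
    m=cv2.morphologyEx(m,cv2.MORPH_CLOSE,np.ones((15,15)));m=cv2.morphologyEx(m,cv2.MORPH_OPEN,np.ones((9,9)))
    k,l,st,_=cv2.connectedComponentsWithStats(m);i=1+st[1:,4].argmax()
    print(n,ok.sum(),cv2.minAreaRect(np.argwhere(l==i)[:,::-1].astype(np.float32)-np.float32([0,400])))
E
```

```text
[ 0.7018 -0.1819  0.02  ]
[ 0.4724 -0.2094  0.02  ]
[0.4105 0.2774 0.02  ]
[0.6386 0.3071 0.02  ]
corn [[0.7166, -0.1848, 0.02], [0.4588, -0.2236, 0.02], [0.3954, 0.2893, 0.02], [0.6476, 0.3269, 0.02]]
[0.5558 0.0483 0.02  ] yaw 0.12754495179451053 0.4930084908410495 0.4907029899391568 0.23097136003103208 0.23006733077384553
[0.5546 0.052  0.02  ] yaw 0.12850050362352602 0.5162958879366241 0.5168081449194364 0.2606519731736158 0.25506841711160183
blade [0.4278 0.1242 0.03  ] knobtop [0.4417 0.2363 0.095 ]
scene 4227 ((567.3595581054688, -43.224273681640625), (258.4153137207031, 327.3705749511719), 7.3170084953308105)
side 6205 ((553.2366333007812, 52.02839660644531), (258.7039794921875, 518.52001953125), 6.842773914337158)
```

```bash
cat >> h.py <<'E'
YAW=.127; O=np.array([.5257,.0463,0.])
RP=np.array([[np.cos(YAW),-np.sin(YAW),0],[np.sin(YAW),np.cos(YAW),0],[0,0,1]])
def Wd(p): return O+RP@(np.array(p,float)/1000)
def Pr(w): return RP.T@(np.array(w)-O)*1000
def ori(p,jaw,s=1):
    """tool pitched p deg below horizontal (press x); jaw 'y' along press y or 'n' in the vertical plane; world matrix"""
    p=np.radians(p);x=np.array([np.cos(p),0,-np.sin(p)])
    z=s*(np.array([0,1.,0]) if jaw=='y' else np.array([np.sin(p),0,np.cos(p)]))
    return RP@np.stack([x,np.cross(z,x),z],1)
def tcp(pt,R,ahead=6): return Wd(pt)-R[:,0]*ahead/1000   # pt (press mm) lies `ahead` mm in front of the TCP
E
python3 - <<'E'
from h import *
print(np.round(camera_params("wrist")["tool_from_camera"],3).tolist(), np.round(camera_params("wrist")["K"],1).tolist())
lev=lambda a:(50-170*np.sin(a),-208,100+170*np.cos(a))
for s in(1,-1):
  for p in(90,75,60,45,30,15):
    f=lambda pt,j:(lambda q:None if q is None else np.round(q,2).tolist())(inverse_kinematics(tcp(pt,ori(p,j,s)),ori(p,j,s)))
    print(s,p,"knob",f((-60,200,75),'y'),f((-60,90,75),'y'))
    print("   catch y",f((33,-70,225),'y'),f((33,20,180),'y'),'n',f((33,-70,225),'n'),f((33,20,180),'n'))
    print("   lever",[f(lev(a),'n') for a in(0,.7,1.3)])
E
```

```text
[[-0.0, -0.28, 0.96, -0.148], [0.0, -0.96, -0.28, 0.07], [1.0, 0.0, 0.0, -0.001], [0.0, 0.0, 0.0, 1.0]] [[297.3, 0.0, 252.4], [0.0, 297.3, 195.0], [0.0, 0.0, 1.0]]
1 90 knob [0.25, 0.65, -1.1, 2.04, 0.74, 0.92, 0.44] [0.5, 0.61, -1.12, 2.1, 0.73, 0.89, 0.65]
   catch y [0.61, 0.41, -0.85, 1.75, 0.34, 1.13, 1.35] [0.5, 0.49, -0.94, 1.82, 0.45, 1.07, 1.09] n [0.47, 0.36, -0.65, 1.76, 0.24, 1.1, -0.14] [0.35, 0.41, -0.7, 1.83, 0.31, 1.02, -0.36]
   lever [[0.58, 0.4, -0.54, 1.59, 0.21, 1.22, 0.13], [0.7, 0.26, -0.54, 1.86, 0.15, 1.06, 0.23], [0.73, 0.27, -0.52, 2.06, 0.18, 0.85, 0.24]]
1 75 knob [0.1, 0.45, -0.92, 2.21, 0.95, 0.63, 0.19] [0.41, 0.42, -0.97, 2.28, 0.93, 0.55, 0.43]
   catch y [0.71, 0.27, -0.87, 1.94, 0.29, 0.78, 1.4] [0.63, 0.38, -1.03, 2.0, 0.57, 0.75, 0.99] n [0.56, 0.23, -0.68, 1.95, 0.2, 0.76, -0.08] [0.51, 0.32, -0.86, 2.01, 0.45, 0.7, -0.48]
   lever [[0.72, 0.28, -0.61, 1.77, 0.11, 0.89, 0.22], [0.81, 0.14, -0.54, 2.02, -0.05, 0.76, 0.44], [0.86, 0.18, -0.54, 2.21, -0.05, 0.54, 0.51]]
1 60 knob [0.22, 0.6, -1.22, 2.37, 1.59, 0.87, -0.45] None
   catch y [0.65, 0.
[... 1769 characters left out ...]
, 0.45, 0.29, -2.09] n [-1.08, 0.12, 1.19, 2.2, -0.53, 0.42, -2.51] [0.77, 0.32, -1.15, 2.19, 0.97, 0.45, 2.17]
   lever [[0.37, 0.14, -0.1, 1.97, -0.35, 0.57, -2.48], [0.56, 0.04, -0.16, 2.2, -0.53, 0.5, -2.2], [0.64, 0.11, -0.17, 2.38, -0.91, 0.34, -1.72]]
-1 45 knob None None
   catch y None [0.31, 0.17, -0.6, 2.38, 2.33, 0.25, 2.32] n None [0.78, 0.31, -1.14, 2.37, 2.03, 0.39, 1.13]
   lever [[0.91, 0.15, -0.61, 2.12, -0.95, 0.29, -1.84], None, None]
-1 30 knob None None
   catch y None None n None None
   lever [[1.41, 0.34, -1.15, 2.26, 3.9, 0.27, -0.26], None, None]
-1 15 knob None None
   catch y None None n None None
   lever [[1.43, 0.55, -1.18, 2.37, 3.55, 0.62, 0.28], None, None]
```

```bash
python3 - <<'E'
from h import *
W=cloud("side",np.load("side0.npy"))
for u,v in((232,300),(232,310),(270,318),(271,330)): print("bottle",Pr(W[v,u]).round())
R=ori(78,'y',1)
s=sense(); p=np.array(s["position"])
move_l(p+[0,0,.2],feed=.3)
movep(tcp((-60,199,250),R),R)
command_gripper(.05,40)
print(sense()["time_s"],Pr(sense()["position"]))
p,d=camera("wrist");cv2.imwrite("pics/w1.png",p[:,:,::-1])
E
```

```text
bottle [ 90. 338. 130.]
bottle [ 90. 346. 104.]
bottle [  4. 371. 124.]
bottle [ -0. 383.  98.]
4.4417 [-61.21787446 198.98853867 255.88089877]
```

View pics/w1.png

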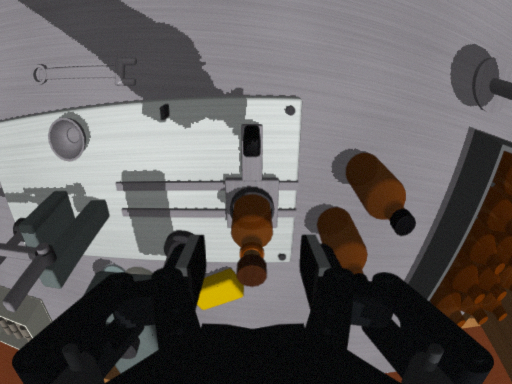

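Wrist view: the knob at (251,140) is centred between the fingers (columns about 190 and 312), and the blade is at (164,111). Nothing is in the way, so I'll grip and slide.

```bash
python3 - <<'E'
from h import *
R=ori(78,'y',1)
print(move_l(tcp((-60,199,77),R),feed=.12,until_force=15))
command_gripper(0.0,40)
s=sense();print(s["time_s"],s["finger_gap"],Pr(s["position"]).round(1))
print(move_l(tcp((-60,90,77),R),feed=.1,until_force=30))
s=sense();print(s["time_s"],s["finger_gap"],Pr(s["position"]).round(1),s["wrist_force"])
p,d=camera("wrist");cv2.imwrite("pics/w2.png",p[:,:,::-1])
p,d=camera("side");cv2.imwrite("pics/s2.png",cv2.resize(p[170:310,200:340,::-1],None,fx=4,fy=4,interpolation=2))
E
```

```text
False
6.475 0.016539438860297986 [-61.  198.9  83.3]
False
7.7167 0.01676121655766614 [-61.   88.8  83.3] [-2.30916234 -0.85686323  8.00832575]
```

View pics/w2.png

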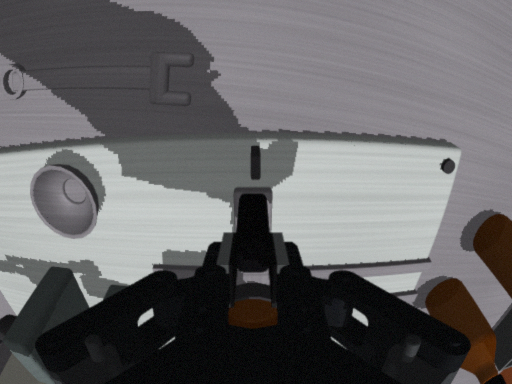

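The slide went cleanly and the gap stayed at 16.7 mm. The blade is at (255,162) and the knob at about (252,230), so they are nearly in line. I'll quantify that with depth.

```bash
cat >> h.py <<'E'
def wrist_pts(uv,d,s):
    c=camera_params("wrist");K=np.array(c["K"]);T=np.array(c["tool_from_camera"]);out=[]
    for u,v in uv:
        a=np.array([(u-K[0,2])/K[0,0],(v-K[1,2])/K[1,1]]);r=np.linalg.norm(a)
        x=np.tan(r)*a/max(r,1e-9);q=np.append(x,1)*d[int(v),int(u)]
        out.append(Pr(np.array(s["tcp_rot"])@(T[:3,:3]@q+T[:3,3])+np.array(s["position"])))
    return np.array(out)
E
python3 - <<'E'
from h import *
s=sense();p,d=camera("wrist")
g=p.max(2).astype(int)
for v in range(148,178,4):
    c=[u for u in range(235,280) if g[v,u]<75]
    if c: P=wrist_pts([(u,v) for u in c],d,s);print("blade",v,c[0],c[-1],P.mean(0).round(1),P[:,1].min().round(1),P[:,1].max().round(1))
for v in range(186,240,6):
    c=[u for u in range(225,285) if g[v,u]<45]
    if c: P=wrist_pts([(u,v) for u in c],d,s);print("knob",v,c[0],c[-1],np.median(P,0).round(1),P[:,1].min().round(1),P[:,1].max().round(1))
# plate front-left screw
P=wrist_pts([(447,165)],d,s);print("screw",P)
E
```

```text
blade 148 251 259 [-97.3  91.1  27.7] 88.5 93.8
blade 152 251 259 [-97.4  91.   35.6] 88.5 93.6
blade 156 251 260 [-97.2  91.3  42.3] 88.6 94.1
blade 160 251 260 [-101.6   91.1   60.1] 88.6 94.1
blade 164 251 260 [-92.4  91.3  43.6] 88.6 94.1
blade 168 251 260 [-89.8  91.3  43.8] 88.5 94.1
blade 172 250 260 [-85.3  91.   39.8] 87.7 94.7
blade 176 251 260 [-83.3  91.4  41.5] 88.5 94.7
knob 198 239 266 [-72.1  89.5  50. ] 80.4 98.4
knob 204 239 266 [-72.1  89.5  57.6] 81.1 97.8
knob 210 238 266 [-72.6  89.2  65.4] 80.8 97.4
knob 216 238 267 [-72.4  89.5  71.6] 81.1 97.9
knob 222 237 267 [-72.4  89.3  77.7] 80.8 97.6
knob 228 237 268 [-72.4  89.5  83.5] 81.2 97.9
knob 234 233 272 [-72.6  89.5  89.2] 79.9 99.4
screw [[-87.91409838 243.5574581   25.21276502]]
```

The knob sits about 1.8 mm right of the blade, so I'll nudge it left and re-check.

```bash
python3 - <<'E'
from h import *
R=ori(78,'y',1)
# nudge: the tool stood at 88.8 for a target of 90, so overshoot and come back is not needed; go to 92.2-1.2 compensated
move_l(tcp((-60,92,77),R),feed=.03)
def chk():
    s=sense();p,d=camera("wrist");g=p.max(2).astype(int);o=[]
    for rows,lim,th in((range(156,178,4),(240,275),75),(range(198,230,6),(225,285),45)):
        m=[]
        for v in rows:
            c=[u for u in range(*lim) if g[v,u]<th]
            if c:
                P=wrist_pts([(u,v) for u in c],d,s)[:,1];m.append((P.min()+P.max())/2)
        o.append(np.median(m))
    print("blade,knob",np.round(o,2),"tcp",Pr(s["position"]).round(2),s["time_s"]);return o
b,k=chk()
if abs(b-k)>.7:
    move_l(tcp((-60,92+(b-k),77),R),feed=.03);chk()
command_gripper(.05)
s0=sense();print(Pr(s0["position"]).round(2)); chk()
E
```

```text
blade,knob [91.28 91.27] tcp [-61.    90.63  83.32] 8.1167
[-61.45  91.71  82.65]
blade,knob [91.19 91.28] tcp [-61.45  91.71  82.65] 8.5833
```

Blade and knob now agree to 0.1 mm, and the carriage stayed put when released. Next is the catch.

```bash
cat >> h.py <<'E'
RC=ori(70,'y',1)
def contact(a,r=55,clear=0):
    y=-40+r*np.sin(a)-7*np.cos(a); z=170+r*np.cos(a)+7*np.sin(a)
    return tcp((33,y-15-clear,z),RC,25)
E
python3 - <<'E'
from h import *
move_l(np.array(sense()["position"])+[0,0,.26],feed=.35)
command_gripper(0,40)
p0=contact(0,clear=10)
movep(p0+[0,0,.12],RC); move_l(p0,feed=.2)
s=sense();print(s["time_s"],Pr(s["position"]).round(1),s["finger_gap"],np.round(s["wrist_force"],1),np.round(s["joint_pos"],2))
p,d=camera("wrist");cv2.imwrite("pics/w3.png",p[:,:,::-1])
p,d=camera("scene");cv2.imwrite("pics/s3.png",cv2.resize(p[130:270,150:350,::-1],None,fx=4,fy=4,interpolation=2))
E
```

```text
11.7083 [ 25.3 -71.  249.9] -5.6121338827652554e-05 [ 0.3 -0.7  0.8] [ 0.92  0.24 -1.06  1.98  0.31  0.7   1.4 ]
```

View pics/w3.png

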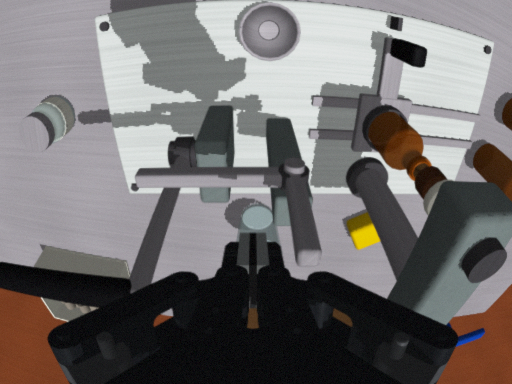

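View pics/s3.png

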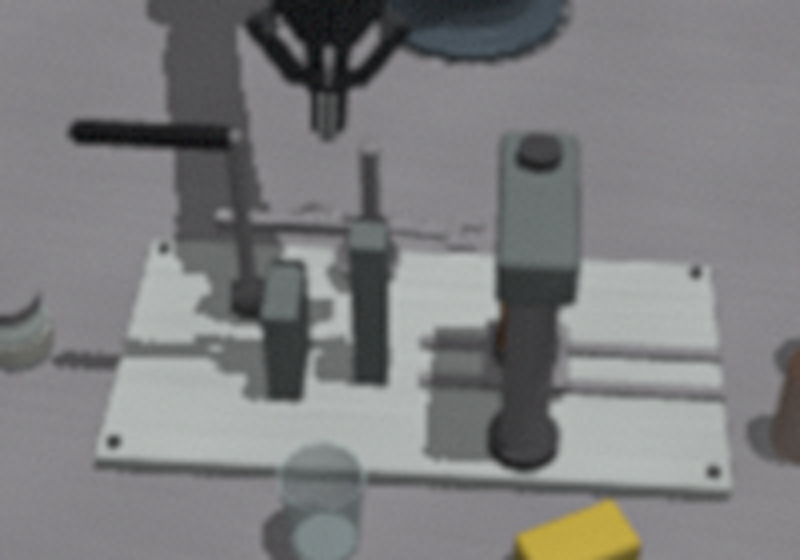

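Wrist view: the tab runs from its hinge (293,165) to its tip (308,258), with closed fingers just to the right of it at (253,290). In the scene crop the fingertips appear higher than I expected, so I'll project my points before pushing.

```bash
python3 - <<'E'
from h import *
s=sense()
c=camera_params("scene");K=np.array(c["K"])
def crop(pt):
    q=np.array(c["rotation"]).T@(Wd(pt)-np.array(c["position"]));u=K@(q/q[2]);return ((u[:2]-[150,130])*4).round()
print("tip exp",crop((33.8,-71,226)),"tabtop",crop((33,-40,255)),"hinge",crop((33,-40,170)),"grip",crop((50,-202,270)),"post top",crop((57,-40,185)),"plate BL",crop((160,260,20)))
p,d=camera("wrist")
P=wrist_pts([(300,215),(308,250),(306,240),(200,180),(293,165),(250,262),(258,262),(245,290),(262,290),(253,262)],d,s);print(P.round(1))
W=cloud("scene",camera("scene")[1])
for u,v in((232,160),(231,155),(242,170),(180,162),(242,185)):print(Pr(W[v,u]).round(1))
E
```

```text
tip exp [327. 171.] tabtop [366. 143.] hinge [369. 225.] grip [149. 133.] post top [366. 232.] plate BL [731. 487.]
[[  23.8  -42.   227.5]
 [  25.4  -40.7  255.2]
 [  24.9  -40.9  248. ]
 [  30.9 -110.9  178.3]
 [  17.9  -41.3  178. ]
 [  -0.6  -71.9  285.7]
 [   1.3  -68.6  284.1]
 [  -3.6  -73.5  301.8]
 [  -6.3  -67.5  303.8]
 [   1.2  -70.6  284.2]]
[ 28.4 -69.2 272.3]
[ 26.2 -71.7 289.6]
[ 42.9 -38.  246.8]
[  54.5 -222.   277.4]
[ 41.  -39.5 183. ]
```

```bash
python3 - <<'E'
from h import *
s=sense();T=np.array(s["tcp_rot"]);o=np.array(s["position"])
tl=lambda P:((np.array([Wd(x) for x in P])-o)@T*1000).round()   # tool coords
p,d=camera("wrist")
for u in(243,253,262): 
    uv=[(u,v) for v in range(226,300,6)];print(u,[(v[1],*t) for v,t in zip(uv,tl(wrist_pts(uv,d,s)))])
p,d=camera("scene");W=cloud("scene",d)
for u in(230,232,234):print(u,[(v,*tl([Pr(W[v,u])])[0],int(p[v,u].max())) for v in range(148,178,2)])
cv2.imwrite("pics/s4.png",cv2.resize(p[120:200,180:290,::-1],None,fx=7,fy=7,interpolation=2))
E
```

```text
243 [(226, np.float64(246.0), np.float64(-89.0), np.float64(-13.0)), (232, np.float64(-7.0), np.float64(10.0), np.float64(-4.0)), (238, np.float64(-17.0), np.float64(12.0), np.float64(-4.0)), (244, np.float64(-23.0), np.float64(11.0), np.float64(-4.0)), (250, np.float64(-29.0), np.float64(11.0), np.float64(-4.0)), (256, np.float64(-35.0), np.float64(11.0), np.float64(-3.0)), (262, np.float64(-41.0), np.float64(11.0), np.float64(-3.0)), (268, np.float64(-47.0), np.float64(12.0), np.float64(-3.0)), (274, np.float64(-52.0), np.float64(13.0), np.float64(-3.0)), (280, np.float64(-56.0), np.float64(12.0), np.float64(-3.0)), (286, np.float64(-60.0), np.float64(12.0), np.float64(-3.0)), (292, np.float64(-64.0), np.float64(12.0), np.float64(-2.0)), (298, np.float64(-63.0), np.float64(10.0), np.float64(-3.0))]
253 [(226, np.float64(233.0), np.float64(-84.0), np.float64(1.0)), (232, np.float64(-8.0), np.float64(11.0), np.float64(1.0)), (238, np.float64(-16.0), np.float64(11.0), np.float64(1.0)), (244, np.float64(-24.0), np.float64(12.0), np.float64(1.0)), (250, np.float64(-29.0), np.float64(11.
[... 3643 characters left out ...]
np.float64(9.0), 44), (158, np.float64(-26.0), np.float64(-8.0), np.float64(9.0), 45), (160, np.float64(-20.0), np.float64(-9.0), np.float64(9.0), 43), (162, np.float64(-14.0), np.float64(-11.0), np.float64(9.0), 56), (164, np.float64(129.0), np.float64(374.0), np.float64(-32.0), 118), (166, np.float64(134.0), np.float64(365.0), np.float64(-31.0), 134), (168, np.float64(140.0), np.float64(356.0), np.float64(-30.0), 133), (170, np.float64(144.0), np.float64(342.0), np.float64(-28.0), 132), (172, np.float64(145.0), np.float64(323.0), np.float64(-26.0), 135), (174, np.float64(152.0), np.float64(319.0), np.float64(-26.0), 136), (176, np.float64(156.0), np.float64(309.0), np.float64(-25.0), 133)]
```

View pics/s4.png

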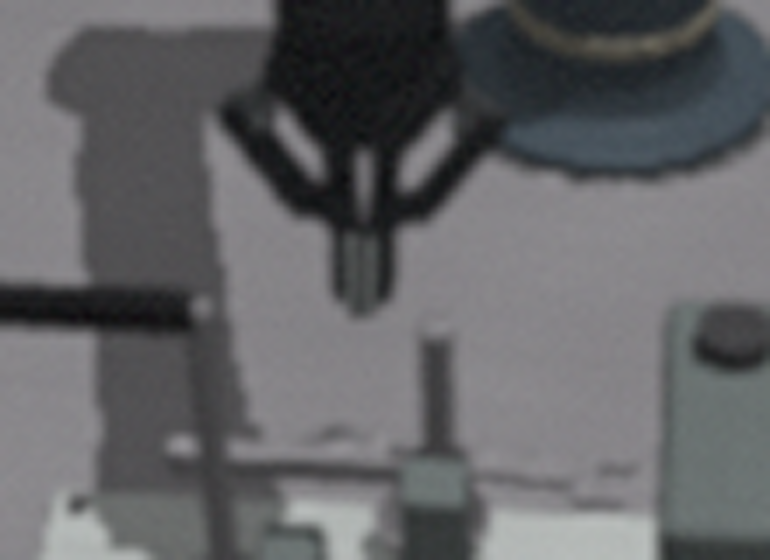

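Both cameras show the closed fingertips at tool x ≈ −6 mm, where the sheet says +25 mm. So the fingers end 31 mm short of the stated point (the knob was held by its top only). I'll use the measured value from here on.

```bash
cat >> h.py <<'E'
TIP=-6; GRASP=-25   # measured, mm ahead of the TCP
def contact(a,r=55,clear=0):
    y=-40+r*np.sin(a)-7*np.cos(a); z=170+r*np.cos(a)+7*np.sin(a)
    return tcp((33,y-13-clear,z),RC,TIP)
E
python3 - <<'E'
from h import *
print([None if inverse_kinematics(contact(a),RC) is None else 1 for a in np.linspace(0,1.5,8)])
print(move_l(contact(0,clear=10),feed=.1,until_force=10))
for a in (0,.2,.4,.6,.8,1.0,1.2,1.3,1.4,1.5):
    h=move_l(contact(a),feed=.1,until_force=25)
    s=sense();print(a,h,s["time_s"],Pr(s["position"]).round(1),np.round(s["wrist_force"],1))
    if h:break
p,d=camera("scene");cv2.imwrite("pics/s5.png",cv2.resize(p[120:220,170:300,::-1],None,fx=5,fy=5,interpolation=2))
E
```

```text
[1, 1, 1, 1, 1, 1, 1, 1]
False
0 False 12.7167 [ 35.3 -59.5 220.2] [-0.3 -0.3 -0. ]
0.2 False 12.975 [ 35.2 -48.8 220. ] [ 0.8 -0.5 -0.2]
0.4 False 13.2333 [ 35.  -37.8 217.8] [ 0.8 -0.6  0.2]
0.6 False 13.4917 [ 35.  -27.5 213.6] [-0.3  0.2  0.6]
0.8 False 13.75 [ 35.  -18.3 207.7] [0.5 0.3 0.8]
1.0 False 14.0083 [ 34.8 -10.4 199.9] [ 1.2  0.9 -0. ]
1.2 False 14.2667 [ 34.7  -4.2 190.6] [0.5 0.4 0.1]
1.3 False 14.5167 [ 35.1  -2.  185.9] [ 0.1 -0.2 -0.1]
1.4 False 14.7667 [ 36.2  -0.9 182.8] [-7.6 -5.  17. ]
1.5 False 15.0167 [ 41.9   0.3 182.6] [-5.2 -6.2 30.5]
```

View pics/s5.png

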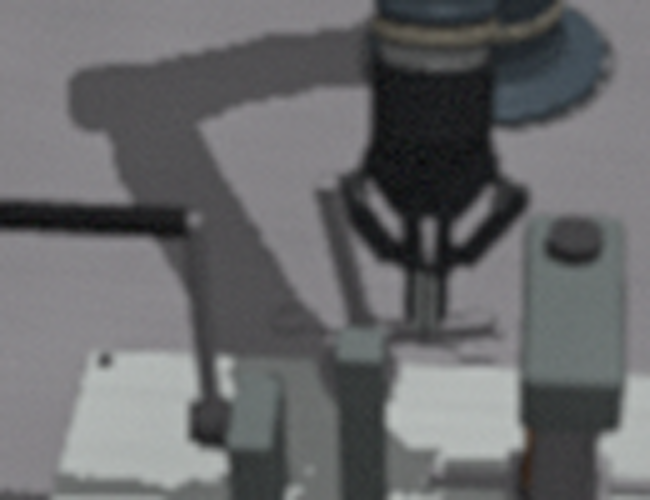

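The bar now stands up at (335,240) and the tab lies left under the fingertips. The force rose to 30 N, so it is at its stop. Next: retreat upwards, then grip the lever.

```bash
cat >> h.py <<'E'
RL=ori(75,'n',1)
def lev(a,dz=0,y=-208): return tcp((50-170*np.sin(a),y,100+170*np.cos(a)+dz),RL,GRASP)
E
python3 - <<'E'
from h import *
move_l(np.array(sense()["position"])+[0,0,.17],feed=.3)
print([None if (q:=inverse_kinematics(lev(a),RL)) is None else np.round(q,2).tolist() for a in(0,.65,1.3,1.4)])
command_gripper(.06,60)
movep(lev(0,dz=80),RL)
s=sense();print(s["time_s"],Pr(s["position"]).round(1))
p,d=camera("wrist");cv2.imwrite("pics/w6.png",p[:,:,::-1])
# lever grip measured by scene camera
ps,ds=camera("scene");W=(cloud("scene",ds)-O)@RP*1000
m=(W[...,2]>255)&(W[...,2]<290)&(W[...,1]<-150)&(W[...,1]>-260)&(abs(W[...,0]-50)<40)
print(m.sum(),W[m].min(0).round(),W[m].max(0).round(),np.median(W[m],0).round(1))
E
```

```text
[[0.78, 0.34, -0.7, 1.79, 0.2, 0.84, 0.15], [1.0, 0.23, -0.8, 2.02, 0.11, 0.72, 0.29], [1.13, 0.32, -0.89, 2.21, 0.29, 0.5, 0.18], [1.13, 0.35, -0.89, 2.23, 0.37, 0.46, 0.12]]
17.5 [  56.8 -206.8  326.1]
237 [  44. -259.  262.] [  66. -151.  282.] [  58.7 -203.7  275.5]
```

View pics/w6.png

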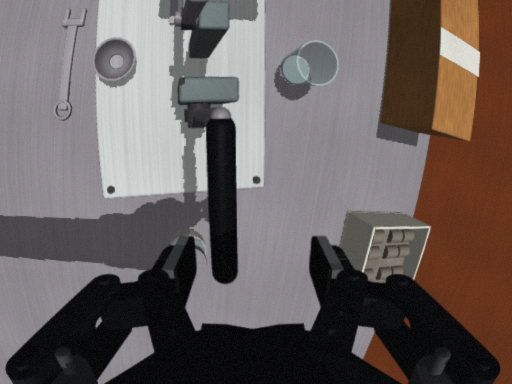

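The grip bar spans (222,120)–(225,280), offset from finger centre (253) by about 20 mm. That matches the 15° tilt and the vertical descent, so I'll proceed.

```bash
python3 - <<'E'
from h import *
print(move_l(lev(0),feed=.12,until_force=10))
command_gripper(0,60)
s=sense();print(s["time_s"],s["finger_gap"],Pr(s["position"]).round(1),np.round(s["wrist_force"],1))
if .014<s["finger_gap"]<.024:
    for a in np.append(np.arange(.13,1.31,.13),1.36):
        h=move_l(lev(a),feed=.1,until_force=40)
        s=sense();print(round(a,2),h,s["time_s"],Pr(s["position"]).round(1),np.round(s["wrist_force"],1),round(s["finger_gap"],4))
        if h:break
E
```

```text
False
18.875 0.01841606250443759 [  55.9 -208.2  246.5] [-3.8 -0.5  6. ]
0.13 False 19.25 [  36.9 -208.1  246.2] [ 6.   0.4 -0. ] 0.0184
0.26 False 19.625 [  17.1 -208.2  243.8] [4.9 1.3 6.5] 0.0181
0.39 False 20.0 [  -6.2 -208.2  235.4] [1.4 0.4 8.6] 0.0184
0.52 False 20.375 [ -25.2 -208.2  225.6] [4.9 0.9 6.1] 0.0179
0.65 False 20.75 [ -44.7 -208.2  212.4] [3.6 0.8 5.9] 0.0181
0.78 False 21.125 [ -61.9 -208.1  197.3] [5.2 0.8 1.7] 0.0183
0.91 False 21.5 [ -75.2 -208.1  181.4] [6.3 1.2 2.9] 0.0183
1.04 False 21.875 [ -88.  -208.1  162.7] [8.5 1.  2. ] 0.0183
1.17 False 22.25 [ -97.5 -208.1  143.3] [6.1 1.7 5.2] 0.0182
1.3 False 22.625 [-104.8 -208.1  122.5] [2.8 1.8 7.3] 0.0181
1.36 False 22.875 [-105.9 -208.3  114.5] [-1.3  4.1 24. ] 0.0182
```

At the stop there is 24 N upward reaction and the gap is steady. One composite check before handing in.

```bash
python3 - <<'E'
from h import *
sleep(.5)
a=camera("side")[0][140:345,190:350,::-1];ps,ds=camera("scene");b=ps[140:280,140:380,::-1]
a=cv2.resize(a,(400,512),interpolation=2);b=cv2.resize(b,(400,233),interpolation=2);w=cv2.resize(camera("wrist")[0][:,:,::-1],(400,300))
cv2.imwrite("pics/f.png",np.hstack([a[:512],np.vstack([b,w])[:512]]))
s=sense();print(s["time_s"],Pr(s["position"]).round(1),np.round(s["wrist_force"],1),s["finger_gap"])
E
```

```text
23.525 [-105.8 -208.3  114.6] [-1.4  4.1 22.7] 0.018223076567339496
```

View pics/f.png

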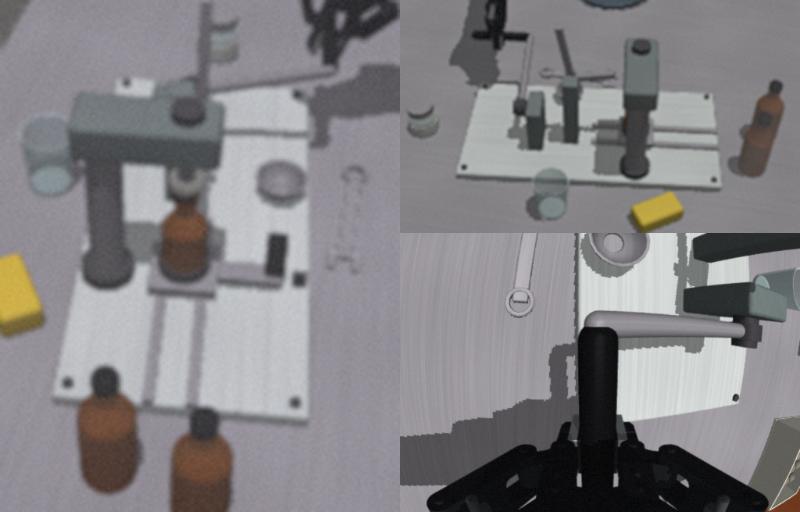

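The side view shows the ram's foot down on the stopper at (187,180), the bottle under the head, and the knob level with the blade. The lever is level in the gripper, the catch bar is up, and nothing else has moved.

```bash
python3 -c "
from rig import *
print(finish_job(), sense()['time_s'])"
```

```text
the job is handed in; nothing more can be done
the job is handed in; nothing more can be done
```

The press job is done in the order asked and handed in at about 23.5 s, with the gripper still holding the lever down at its stop.

- **Carriage:** I slid it by its knob, then nudged it 1.8 mm left after a wrist-camera check. The knob and index blade then agreed to about 0.1 mm, and the carriage did not move when released.
- **Catch:** I swung the tab left with closed fingers until the force rose to about 30 N at its stop. The picture shows the bar standing up clear of the lever.
- **Lever:** I pulled it to its stop and kept the grip on it. A steady reaction of about 23 N showed it was against the stop.
- **Last picture:** The ram's foot is on the stopper and the catch is open. The bystanders I could see were where they started. I judged the stopper home from the lever's stop and this picture; I did not measure its depth.

**Disagreement with the tool data:** Both cameras put the closed fingertips about 6 mm behind the TCP, where the sheet says 25 mm ahead. The knob was therefore held only by its top few millimetres, which still worked. I used the measured value for the catch and the lever.

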